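# Spin-check the plate turntable and brake it on its mark

### The arm

A 7-joint arm with a two-finger parallel gripper is mounted at the origin on a cart in front of the work surface, level with it; the furniture and walls round the work are solid. World frame = base frame: x ahead of the robot, y to its left, z up, the work surface at z = 0. Lengths are in m, angles in rad, forces in N, time in s.
With the tool pointing down it reaches from about 0.425 to 0.875 m from the base axis. Payload 4.7 kg.
Tool frame: the origin (TCP) lies midway between the tips of the shut fingers; the grasp point (between the pads) lies 19 mm behind it; y points along the fingers, z is the direction in which the jaws open and shut, and the axes are right-handed (so a half turn about y gives the same grasp; the last joint's range is limited). The gripper opens to 87 mm and grips with 3 to 60 N. Pads are 19 mm wide; open, the fingers measure 117 mm over their backs; the gripper's body (75 mm by 190 mm) begins 51 mm behind the grasp point.
Start: joints at [-1.209, 0.321, -0.07, 1.45, 0.023, 1.371, -0.057], TCP at [0.222, 0.611, 0.223] pointing down, gripper open.
Joint ranges: [-2.86, 2.86], [-0.3, 2.09], [-1.38, 1.24], [0.06, 2.45], [-1.56, 4.7], [0.09, 2.05], [-2.69, 2.69]. Speed limits (rad/s): [2.57, 2.57, 3.14, 3.14, 3.14, 3.14, 3.14].

### API

Orientations are given as a rotation vector (axis times angle).
In Python, from bench import ctrl gives the robot as it stands.
- The arm moves only by the tool play_rows, never from a script. Its arguments are lists of equal length, an entry for each row: "translation": the shift along the tool's x, y, z in mm, a list of three; "turn": the turn, a rotation vector about the tool's x, y, z in rad, a list of three; "fingers": the opening, from -1 (shut) to 1 (fully open), so that 0 is half open. In form: {"translation": [[dx, dy, dz], ...], "turn": [[wx, wy, wz], ...], "fingers": [fingers, ...]}. A call has exactly 10 rows; each row shifts and turns the commanded pose from where the row before left it, along the tool's axes as they then stand; what a row does not reach is not made up. A row lasts 1/12 s, in which the tool goes at most 41.7 mm and 7.16 degrees, less where a joint would pass 70% of its speed; a pose out of reach is approached as far as the arm can. A call with a gripper value outside its range is refused whole. The fingers move at their own pace and stop on an object; "grip_force" is the grip in N (left out, the last holds). Time passes only in rows, so rows that do not move let the fingers close, or fill a call up. It gives the time, the measured TCP pose, the force and the opening at its end, in the units of the state.
- ctrl.get_state(): the state, without advancing time (a new reading comes with each control period).
- ctrl.get_image(name): name is "scene" or "top" or "wrist"; returns the picture (480x640x3 uint8, blue, green, red); there is no depth.
- ctrl.camera_info(name): a dict with "camera_matrix" (3x3 intrinsics, pixels), "R" (3x3) and "t" (3): a world point X has camera coordinates R X + t. Camera axes: x right, y down, z forward; pixel columns grow to the right and rows downward; lengths in m; the calibration is good to about 2 mm. A picture is of the moment at which its call begins: read the wrist's pose just before it. camera_info takes no time and is no camera call; for the wrist camera it gives the pose at the moment of the call.
- ctrl.close_job(): hands the job in, once; it reports no verdict.
The state is a dict: "time": time; "joint_positions": joint angles; "qd": joint speeds; "joint_torque": joint torques, N m; "position": TCP position; "tool_rot": TCP orientation; "ft_force": force on the tool from outside, world axes, zero at the start; "torque": the same for the moment, N m; "grip_width": opening from 0.0 (shut) to 1.0 (fully open).
Only numpy, scipy, OpenCV 4.12 (cv2) and the standard library are available. Lean on these libraries where they do the work, as an engineer would, in place of code of your own. Each camera call takes 0.05 s, during which the arm holds its last target.

### The job

Check that the plate turntable runs freely, then park it: with closed fingers, flick its red spin peg so that the platter spins anticlockwise (seen from above, as the white arrow on it shows), and take the fingers away so that the red stripe runs past the yellow pointer at least once by itself, at a brisk pace. Then brake the platter with a fingertip, on the peg or on the platter, so that it stops with the red stripe at the yellow pointer and not elsewhere (a small nudge may finish the lining up, but it must not be stopped, or run down, more than an eighth of a turn away), and move clear. Only touch and push: never take the peg or the dish between the fingers, keep the petri dish lying in its seat, and leave everything else on the bench where it is.

Things in the scene. Friction and masses are not known exactly. Their poses are not given: they have to be found in the camera images.
- turntable: fixed white base of the plate turntable, standing on the bench; origin on the spin axis at bench height, z up along the axis. Its bracket with the yellow pointer stands out along the base's -x axis: post 10 mm thick, from 107 to 117 mm from the axis, 47 mm high. The turntable stands somewhere left of the microscope, turned so that the pointer is on the robot's side.
- platter (a joint): angle in rad of the dark round platter (180 mm across, flat top 42 mm above the bench; white arrow on it: anticlockwise), growing anticlockwise seen from above, without wrapping; 0 and every whole turn: the red stripe is at the pointer. At the start it is between 0.35 and 1.1, so the stripe stands past the pointer, and it first passes the pointer at 6.28.
- hub (a point): the spin axis at the height of the platter's top, 42 mm above the bench; does not move. A raised ring round it, 5 mm high, 80 mm outside diameter, is the seat of the dish. The bearing is very free (platter inertia 0.0015 to 0.0025 kg m2): by itself it loses only 0.2 to 0.5 rad/s each second, so a push of some 0.2 m/s keeps it running for several seconds; once stopped it stays.
- pointer (a point): the point on the platter's edge circle (90 mm from the axis, height 42 mm) to which the yellow pointer blade points; does not move. The blade is 8 mm wide, its tip 7 mm outside the platter's edge, its top 3 mm above the platter.
- mark (a point): outer end of the red stripe (6 mm wide) on the platter's edge, 90 mm from the axis, height 42 mm; turns with the platter, and coincides with pointer when lined up
- peg_top (a point): centre of the top of the red spin peg: upright round peg 15 mm across (18 mm across its lowest 3 mm), 32 mm tall above the platter (top 74 mm above the bench), 72 mm from the axis, on the same radius as the red stripe; fixed to the platter
- culture_dish: closed petri dish with pink medium, 68 mm across, 14 mm tall, lying loose in the seat in the middle of the platter (top 56 mm above the bench); origin at the centre of its underside
- vial: small glass vial with blue cap, 23 mm across, 51 mm tall, loose; origin under its centre; leave alone
- dye: small white bottle with red cap, 34 mm across, 67 mm tall, loose; origin under its centre; leave alone
- bench_timer: white bench timer, 62x68x19 mm, loose; origin under its centre; leave alone
- marker_black: black marker pen, 138 mm long, lying loose; leave alone
- tube15_b: thin conical tube with orange cap, 120 mm long, lying loose right of the microscope; leave alone
There are look-alikes about, which are no part of the job. What is shaped like the culture_dish but blue is not meant.

How it is judged:
On the way, in this order (a step that is already met when the one before it is completed fails the run):
1. the red stripe has run past the pointer with the platter spinning anticlockwise and nothing touching it (value of joint platter above 6.35 rad and velocity of joint platter above 0.5 rad/s and contact force between each of the arm, the fingers and platter below 0.05 N), for 0.2 s.
2. after that free run the fingers brake the platter (contact force between the fingers and platter above 0.2 N).
At the end, for the whole second after the job is handed in: the platter is at rest (under 0.05 rad/s) with the outer end of its red stripe within 8 mm of the pointer's point, after at least one pass of the pointer, and the petri dish lies in its seat (horizontal distance between mark and pointer below 0.008 m and value of joint platter above 6 rad and velocity of joint platter between -0.05 and 0.05 rad/s and horizontal distance between culture_dish and hub below 0.01 m and height (world z) of culture_dish below 0.05 m); the robot touches nothing.
It fails at once if the petri dish is lifted or knocked out of its seat (not (horizontal distance between culture_dish and hub below 0.01 m and height (world z) of culture_dish below 0.05 m)).
It fails at once if after its free run the platter stops more than about an eighth of a turn away from the pointer (value of joint platter above 6.35 rad and velocity of joint platter between -0.05 and 0.05 rad/s and horizontal distance between mark and pointer above 0.075 m).
It fails at once if the peg is taken between the fingers (distance between the grasp point and peg_top below 0.012 m).
It fails at once if one of the other loose things is moved by more than 3 cm (distance of any of vial, dye, bench_timer, marker_black, tube15_b from where it was at the start of the episode above 0.03 m).
It also fails if it takes over 48 s, if anything falls off the work surface, if the arm or the gripper's body presses on something with over 40 N, if the wrist force passes 120 N, or if a joint passes its speed limit or range.

## Working session

There is one attempt and no reset: what is moved stays moved. The work goes in short steps, Python scripts to look and compute and a tool call to move; the robot and the scene stay as the last step left them, time stands still between calls to the robot, and variables do not carry over. Pictures are saved under pics/ and viewed, and the job is handed in when it is done.

Besides the shell and the picture viewer there is one more tool, called after "Request:" by a JSON object that holds its "op" and its "data". play_rows: Moves the arm, as the interface text tells. Its arguments: {"type":"object","properties":{"translation":{"type":"array"},"turn":{"type":"array"},"fingers":{"type":"array"},"grip_force":{"type":"number"}},"required":["translation","turn","fingers"]}

```bash
mkdir -p pics; ls; python3 - <<'E'
from bench import ctrl
import cv2,numpy as np
s=ctrl.get_state()
for k in s: print(k,np.round(s[k],3))
for n in ("scene","top","wrist"):
    i=ctrl.camera_info(n); print(n,np.round(i["camera_matrix"],1).tolist(),np.round(i["R"],3).tolist(),np.round(i["t"],3))
    cv2.imwrite(f"pics/{n}0.png",ctrl.get_image(n))
E
```

```text
pics
time 0.0
joint_positions [-1.209  0.322 -0.07   1.452  0.023  1.371 -0.057]
qd [ 0.    -0.003 -0.001 -0.001  0.    -0.002  0.   ]
joint_torque [ 0.0000e+00 -4.9128e+01 -4.0400e-01 -3.1252e+01 -6.4000e-02  4.4000e-02
  0.0000e+00]
position [0.221 0.611 0.221]
tool_rot [-1.555  0.273 -0.273]
ft_force [-0.395 -0.076  0.326]
torque [-0.013 -0.001  0.002]
grip_width 1.001
scene [[581.0, 0.0, 322.2], [0.0, 581.0, 240.0], [0.0, 0.0, 1.0]] [[-0.432, -0.902, 0.018], [-0.511, 0.228, -0.828], [0.743, -0.367, -0.56]] [0.416 0.301 1.322]
top [[546.3, 0.0, 320.7], [0.0, 546.3, 235.7], [0.0, 0.0, 1.0]] [[-0.005, -1.0, 0.001], [-0.997, 0.005, -0.082], [0.082, -0.001, -0.997]] [0.205 0.54  1.478]
wrist [[393.5, 0.0, 319.8], [0.0, 393.5, 232.5], [0.0, 0.0, 1.0]] [[0.34, 0.941, -0.001], [0.912, -0.329, 0.244], [0.229, -0.084, -0.97]] [-0.649 -0.03   0.389]
```

View pics/scene0.png

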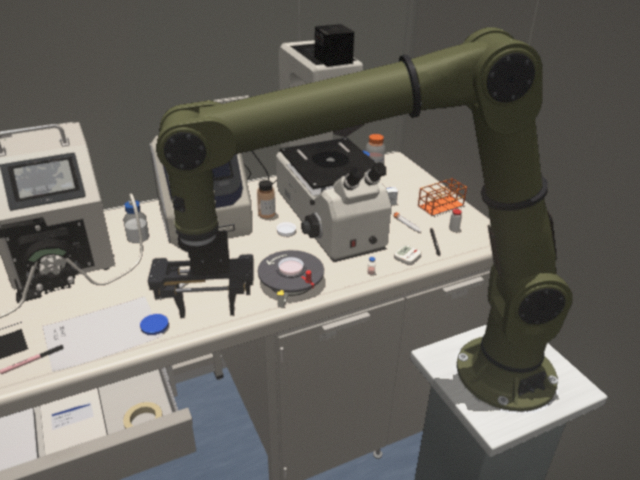

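View pics/top0.png

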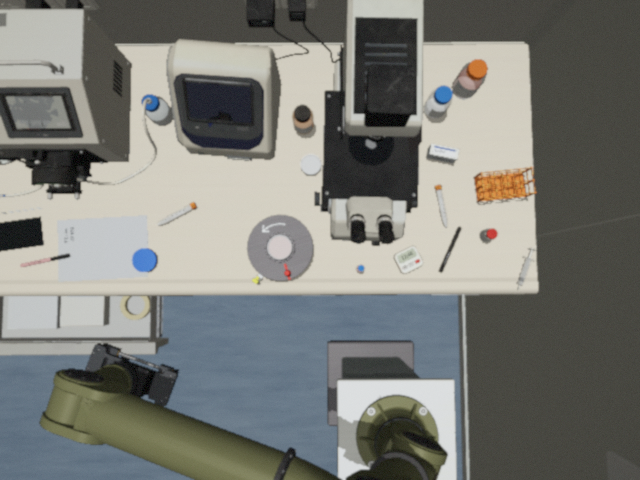

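View pics/wrist0.png

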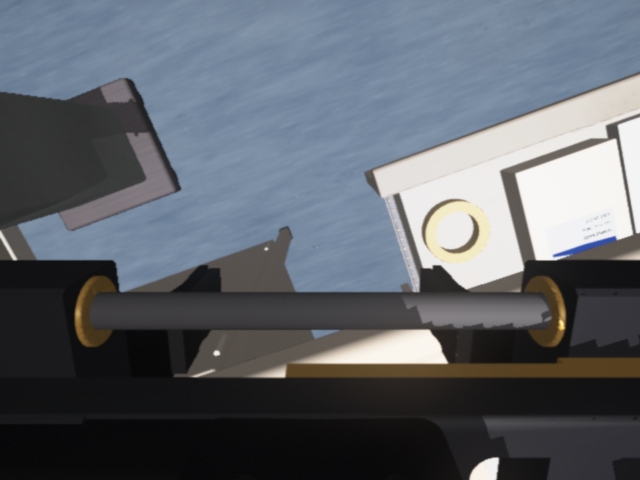

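The top view shows the turntable at about (280,248), the yellow pointer at (257,281), the red peg at (287,270), the vial at (361,269) and the microscope to the right. Next I'll measure these positions.

```bash
cat > h.py <<'E'
from bench import ctrl
import cv2,numpy as np
def ray(n,uv,z,i=None):
    i=i or ctrl.camera_info(n);K=np.array(i["camera_matrix"]);R=np.array(i["R"]);t=np.array(i["t"])
    d=R.T@np.linalg.solve(K,[uv[0],uv[1],1]);c=-R.T@t
    return c+d*(z-c[2])/d[2]
def proj(n,X,i=None):
    i=i or ctrl.camera_info(n);p=np.array(i["camera_matrix"])@(np.array(i["R"])@np.array(X)+np.array(i["t"]));return p[:2]/p[2]
def blobs(m,amin=4):
    n,l,s,c=cv2.connectedComponentsWithStats(m.astype(np.uint8));return [(np.round(c[k],1),s[k].tolist()) for k in range(1,n) if s[k][4]>=amin]
E
python3 - <<'E'
from h import *
im=cv2.imread("pics/top0.png"); hsv=cv2.cvtColor(im,cv2.COLOR_BGR2HSV);H,S,V=cv2.split(hsv)
roi=np.zeros(H.shape,bool);roi[200:300,230:330]=1
red=roi&((H<8)|(H>170))&(S>150); yel=roi&(H>20)&(H<35)&(S>120)
print("red",blobs(red,2));print("yel",blobs(yel,2))
dark=roi&(V<135)
n,l,s,c=cv2.connectedComponentsWithStats(dark.astype(np.uint8));k=1+s[1:,4].argmax();print(s[k],c[k])
cs,_=cv2.findContours((l==k).astype(np.uint8),cv2.RETR_EXTERNAL,cv2.CHAIN_APPROX_NONE)
e=cv2.fitEllipse(max(cs,key=len));print(e,ray("top",e[0],.042))
cv2.imwrite("pics/topz.png",cv2.resize(im[200:300,230:380],None,fx=5,fy=5,interpolation=cv2.INTER_CUBIC))
s=cv2.imread("pics/scene0.png");cv2.imwrite("pics/scz.png",cv2.resize(s[230:320,230:390],None,fx=5,fy=5,interpolation=cv2.INTER_CUBIC))
E
```

```text
red [(array([287.4, 273.2]), [285, 271, 5, 6, 20])]
yel [(array([255.5, 280.2]), [254, 278, 4, 5, 13])]
[265 295  42   5 174] [284.37356322 297.01149425]
((284.5077209472656, 297.0249328613281), (4.4456939697265625, 45.3704948425293), 90.34574890136719) [0.37493598 0.30080185 0.042     ]
```

View pics/topz.png

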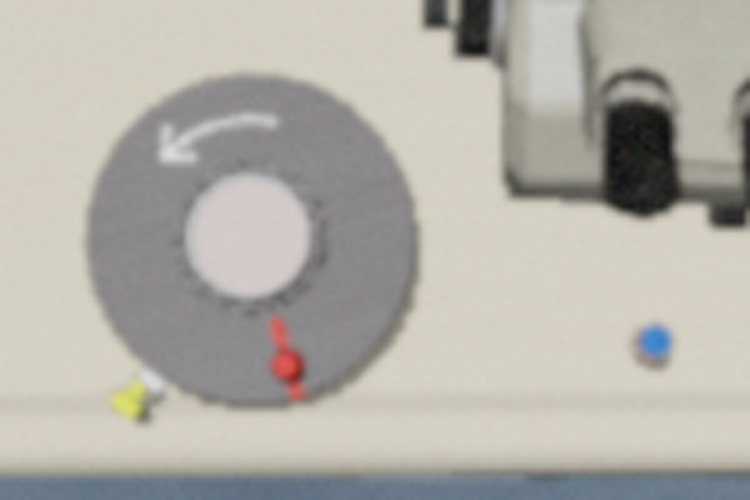

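View pics/scz.png

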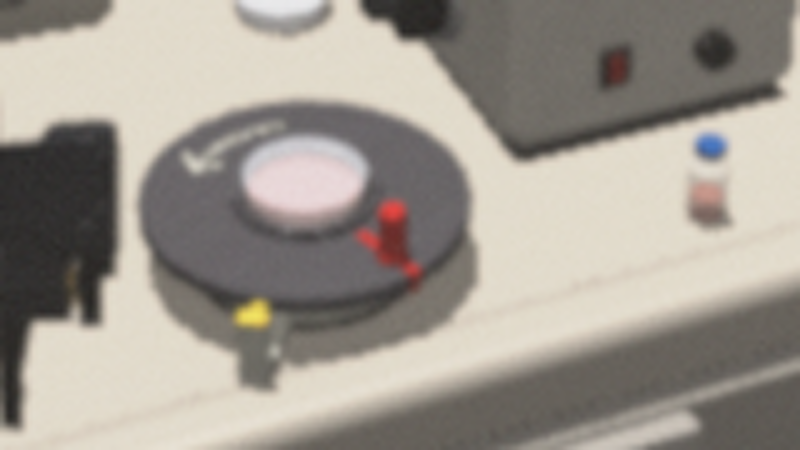

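```bash
python3 - <<'E'
from h import *
im=cv2.imread("pics/top0.png"); g=im.astype(int);R=g[...,2]-g[...,0]
print(im[215:218,285],im[290,300],im[248,300],im[225,300])
roi=np.zeros(R.shape,bool);roi[205:283,240:320]=1
m=roi&(R<12)&(g.sum(2)<480)
m=cv2.morphologyEx(m.astype(np.uint8),cv2.MORPH_OPEN,np.ones((3,3)))
cs,_=cv2.findContours(m,cv2.RETR_EXTERNAL,cv2.CHAIN_APPROX_NONE);c=cv2.convexHull(max(cs,key=len))
e=cv2.fitEllipse(c);print(e)
P=np.array([ray("top",p[0],.042)[:2] for p in c]);print(len(P),P.min(0),P.max(0))
A=np.c_[2*P,np.ones(len(P))];x=np.linalg.lstsq(A,(P**2).sum(1),rcond=None)[0]
cx=x[:2];r=np.sqrt(x[2]+cx@cx);print("circle",cx,r,np.std(np.linalg.norm(P-cx,axis=1)))
for name,uv,z in(("peg",(287,272.7),.074),("yel",(255.5,280.2),.045),("yel/white tip",(230+152/5,200+382/5),.045),("stripe out",(230+297/5,200+395/5),.042),("stripe in",(230+277/5,200+322/5),.042),("dish",(230+249/5,200+235/5),.056),("vial",(230+655/5,200+342/5),.05)):
    p=ray("top",uv,z)[:2];d=p-cx;print(name,p,np.linalg.norm(d),np.degrees(np.arctan2(d[1],d[0])))
# scene cross
for name,uv,z in(("peg",(230+393/5,230+208/5),.074),("stripe out",(230+413/5,230+268/5),.042),("dishtop",(230+306/5,230+165/5),.056),("yel",(230+252/5,230+314/5),.045)):
    p=ray("scene",uv,z)[:2];d=p-cx;print("S",name,p,np.linalg.norm(d),np.degrees(np.arctan2(d[1],d[0])))
E
```

```text
[[154 159 163]
 [141 140 142]
 [137 136 138]] [189 201 206] [138 136 137] [137 136 138]
((280.07684326171875, 247.75381469726562), (65.42176055908203, 66.13765716552734), 141.55897521972656)
32 [0.42047002 0.2264603 ] [0.59666609 0.39970952]
circle [0.50797536 0.31281217] 0.08898413818955064 0.0006944753184566404
peg [0.43958838 0.29216706] 0.07143528275911291 -163.20164149275786
yel [0.42033688 0.37852744] 0.10953995127516483 143.13578973793736
yel/white tip [0.43044954 0.36541029] 0.09368465488580474 145.8447014307758
stripe out [0.42310753 0.28765657] 0.08851753047624529 -163.48969190328668
stripe in [0.46242343 0.29843607] 0.04776662394821593 -162.48440533761112
dish [0.50864966 0.31255866] 0.0007203843446351928 -20.604636089672606
vial [0.45046461 0.09520486] 0.22507872212200153 -104.80404104225546
S peg [0.43941852 0.29157266] 0.07177156567331718 -162.78655615601312
S stripe out [0.42658328 0.28581725] 0.08575195071108037 -161.65110998823167
S dishtop [0.51485985 0.30842708] 0.008162426889064451 -32.49519130199819
S yel [0.42268466 0.37750987] 0.10705277307707396 142.81768057789793
```

```bash
python3 - <<'E'
from h import *
from scipy.spatial.transform import Rotation as Ro
s=ctrl.get_state();R=Ro.from_rotvec(s["tool_rot"]).as_matrix();print(R.round(3),s["position"])
for yaw in(20,-160,-70,110): 
    d=Ro.from_matrix(R.T)*Ro.from_rotvec([0,0,np.radians(yaw)])*Ro.from_matrix(R);print(yaw,d.as_rotvec().round(3))
E
```

```text
[[ 0.94  -0.     0.341]
 [-0.341 -0.001  0.94 ]
 [ 0.    -1.    -0.001]] [0.22141168 0.61069112 0.22170038]
20 [ 0.    -0.349 -0.001]
-160 [-0.     2.793  0.004]
-70 [-0.     1.222  0.002]
110 [ 0.    -1.92  -0.003]
```

Request:
{"op": "play_rows", "data": {"translation": [[0,0,0],[0,0,0],[0,0,0],[21,0,-26],[21,0,-26],[21,0,-26],[21,0,-26],[21,0,-26],[21,0,-26],[21,0,-26]], "turn": [[0,-0.1163,0],[0,-0.1163,0],[0,-0.1163,0],[0,0,0],[0,0,0],[0,0,0],[0,0,0],[0,0,0],[0,0,0],[0,0,0]], "fingers": [-1,-1,-1,-1,-1,-1,-1,-1,-1,-1], "grip_force": 30}}

```text
time: 0.98
position: [0.3695, 0.4277, 0.2224]
tool_rot: [-1.571, -0.001, 0.001]
ft_force: [0.9, 0.5, -0.1]
grip_width: 0.326
```

```bash
python3 - <<'E'
from h import *
for z in(.1,.2,.3): print(ray("top",(358,242),z), ray("top",(332,238),z))
cv2.imwrite("pics/w1.png",ctrl.get_image("wrist"));cv2.imwrite("pics/s1.png",ctrl.get_image("scene"))
print(ctrl.get_state()["position"],ctrl.get_state()["tool_rot"])
E
```

```text
[0.51795058 0.10596561 0.1       ] [0.52871643 0.17350815 0.1       ]
[0.51091861 0.11289562 0.2       ] [0.52092482 0.17567231 0.2       ]
[0.50388665 0.11982563 0.3       ] [0.51313321 0.17783647 0.3       ]
[0.37431424 0.42316269 0.22259535] [-1.57368305  0.00522426 -0.00944038]
```

View pics/w1.png

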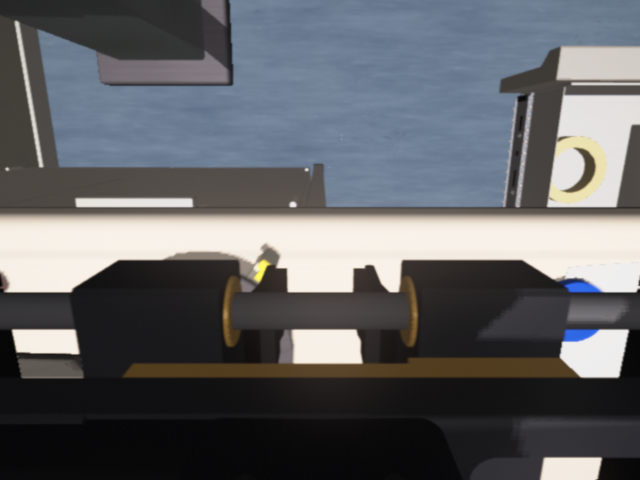

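View pics/s1.png

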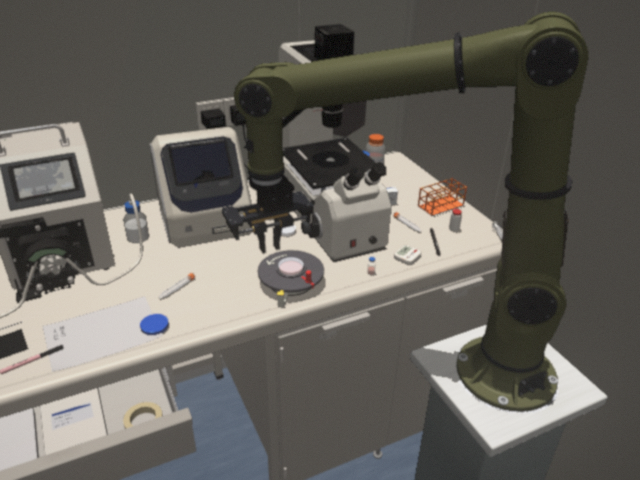

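Request:
{"op": "play_rows", "data": {"translation": [[0,0,0],[15,10,-20],[15,15,-20],[15,20,-20],[15,20,-13],[0,20,0],[0,20,0],[0,0,0],[0,0,0],[0,0,0]], "turn": [[0,0,0],[0,0,0],[0,0,0],[0,0,0],[0,0,0],[0,0,0],[0,0,0],[0,0,0],[0,0,0],[0,0,0]], "fingers": [-1,-1,-1,-1,-1,-1,-1,-1,-1,-1]}}

```text
time: 1.92
position: [0.4286, 0.3579, 0.1186]
tool_rot: [-1.57, -0.003, 0.002]
ft_force: [-0.1, 0.7, 0.2]
grip_width: 0.005
```

```bash
python3 - <<'E'
from h import *
from scipy.spatial.transform import Rotation as Ro
s=ctrl.get_state();print(s["position"],s["tool_rot"],s["grip_width"],s["time"]);print(Ro.from_rotvec(s["tool_rot"]).as_matrix().round(3))
for n in("wrist","top","scene"):cv2.imwrite(f"pics/{n}2.png",ctrl.get_image(n))
E
```

```text
[0.42856098 0.3578973  0.11859641] [-1.56959296 -0.00303121  0.00188742] 0.004845822160211785 1.9167
[[ 1.     0.001 -0.003]
 [ 0.003  0.001  1.   ]
 [ 0.001 -1.     0.001]]
```

View pics/top2.png

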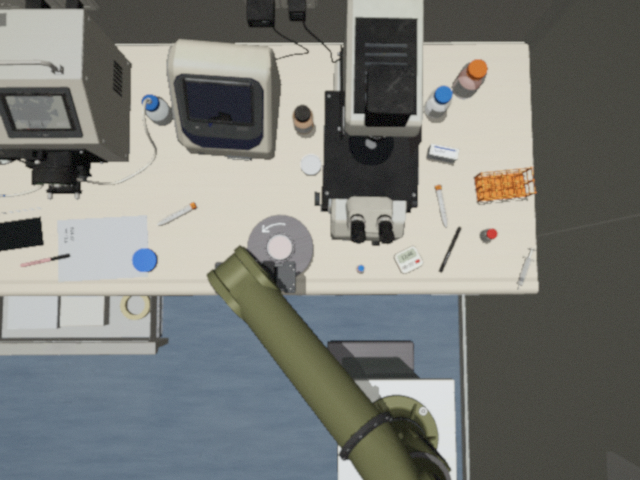

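View pics/scene2.png

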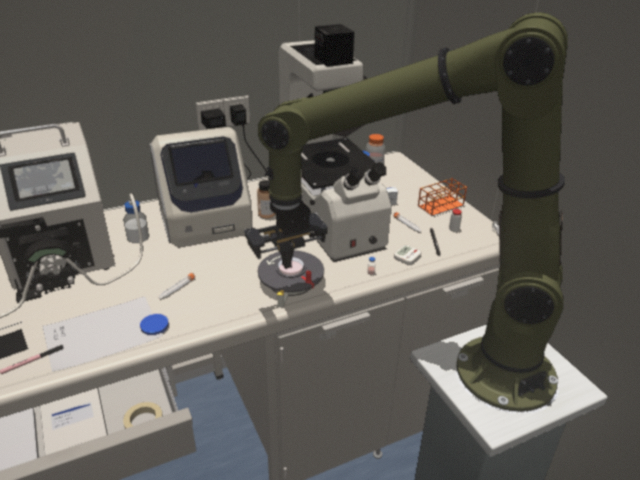

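View pics/wrist2.png

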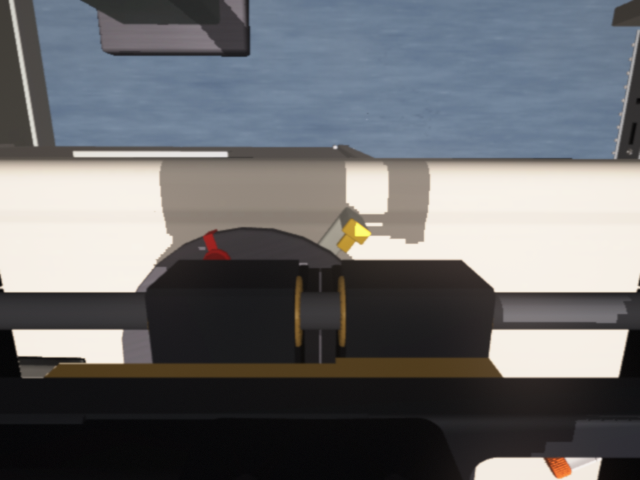

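```bash
python3 - <<'E'
from h import *
im=cv2.imread("pics/wrist2.png");cv2.imwrite("pics/wz.png",cv2.resize(im[190:290,180:400],None,fx=3.6,fy=3.6,interpolation=cv2.INTER_CUBIC))
for nm,uv,z in(("peg",(217,250),.074),("yel",(353,236),.045),("mark",(211,233),.042)): print(nm,ray("wrist",uv,z))
print(proj("wrist",(.4352,.3650,.042)),proj("wrist",[.4286,.3579,.1186]))
E
```

```text
peg [0.42476594 0.30157641 0.074     ]
yel [0.42423618 0.378825   0.045     ]
mark [0.42331603 0.28987526 0.042     ]
[330.4534722  251.41595865] [319.50241689 287.72702976]
```

View pics/wz.png

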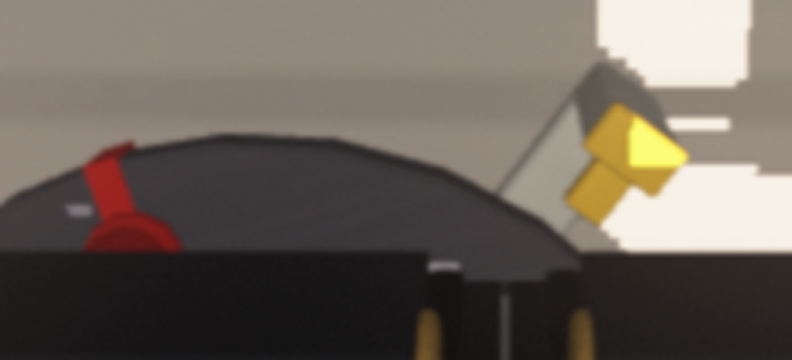

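```bash
python3 - <<'E'
from h import *
c=np.array([.508,.3125])
for nm,uv,z in(("tip",(587,211),.045),("tipL",(565,197),.045),("tipR",(607,226),.045),("mark",(112,160),.042),("stripe end",(120,212),.042),("knob",(637,148),.045)):
    p=ray("wrist",(180+uv[0]/3.6,190+uv[1]/3.6),z)[:2];d=p-c;print(nm,p,np.linalg.norm(d),np.degrees(np.arctan2(d[1],d[0])))
E
```

```text
tip [0.43242645 0.37278685] 0.09667401545294226 141.41978985702698
tipL [0.42990159 0.36892047] 0.0963464141112454 144.1546023332093
tipR [0.43514772 0.37632787] 0.09685789419817552 138.77751597378318
mark [0.42425288 0.28988439] 0.08674702336971735 -164.8879475778069
stripe end [0.43371657 0.29068105] 0.07742153410820249 -163.63113326691283
knob [0.42109651 0.38119494] 0.11077550133056774 141.67455098043388
```

Request:
{"op": "play_rows", "data": {"translation": [[3,0,-6],[3,0,-6],[3,10,-6],[0,15,0],[0,15,0],[0,15,0],[0,6,0],[0,0,0],[0,0,0],[0,0,0]], "turn": [[0,0,0],[0,0,0],[0,0,0],[0,0,0],[0,0,0],[0,0,0],[0,0,0],[0,0,0],[0,0,0],[0,0,0]], "fingers": [-1,-1,-1,-1,-1,-1,-1,-1,-1,-1]}}

```text
time: 2.9
position: [0.4386, 0.3385, 0.0573]
tool_rot: [-1.57, -0.001, -0.0]
ft_force: [-0.6, -0.2, 0.7]
grip_width: 0.005
```

```bash
python3 - <<'E'
from h import *
s=ctrl.get_state();print(s["position"],s["ft_force"])
im=ctrl.get_image("scene");cv2.imwrite("pics/s3.png",cv2.resize(im[200:320,220:380],None,fx=5,fy=5,interpolation=cv2.INTER_CUBIC))
E
```

```text
[0.43855273 0.33851255 0.05734924] [-0.63093747 -0.16100962  0.74046533]
```

View pics/s3.png

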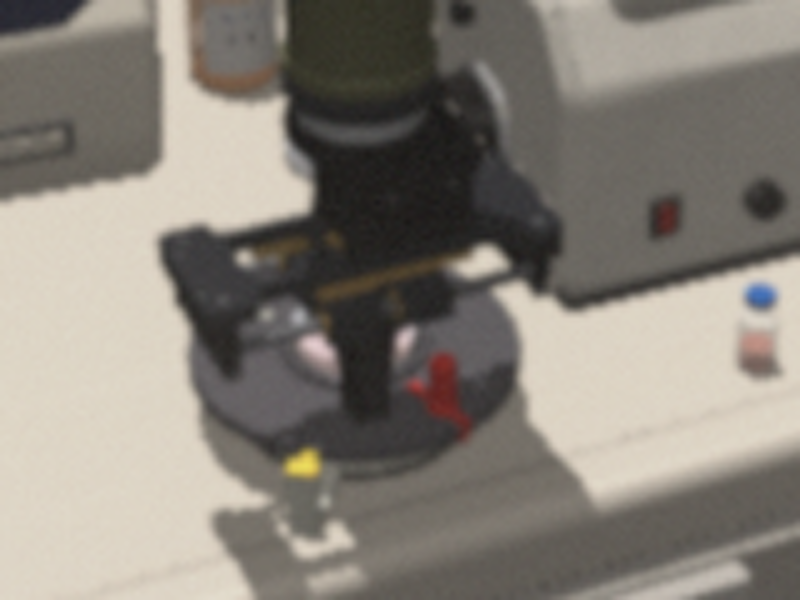

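Request:
{"op": "play_rows", "data": {"translation": [[0,0,-6],[0,0,-14],[2,0,-20],[6,0,-20],[8,0,-18],[2,-6,-6],[-5,-25,0],[-5,-25,5],[-5,-15,10],[0,0,10]], "turn": [[0,0,0],[0,0,0],[0,0,0],[0,0,0],[0,0,0],[0,0,0],[0,0,0],[0,0,0],[0,0,0],[0,0,0]], "fingers": [-1,-1,-1,-1,-1,-1,-1,-1,-1,-1]}}

```text
time: 3.78
position: [0.4423, 0.2808, 0.1321]
tool_rot: [-1.566, -0.005, -0.004]
ft_force: [0.1, 0.0, 0.7]
grip_width: 0.003
```

```bash
python3 - <<'E'
from h import *
for k in range(3):
    t=ctrl.get_state()["time"];im=ctrl.get_image("scene");cv2.imwrite(f"pics/s4_{k}.png",im)
    im2=im[200:340,210:390];h=cv2.cvtColor(im2,cv2.COLOR_BGR2HSV);m=((h[...,0]<8)|(h[...,0]>172))&(h[...,1]>150)
    print(t,[(b[0]+[210,200],b[1]) for b in blobs(m,6)])
s=ctrl.get_state();print(s["position"],s["ft_force"])
a=np.hstack([cv2.resize(cv2.imread(f"pics/s4_{k}.png")[220:320,230:330],None,fx=2.6,fy=2.6) for k in range(3)]);cv2.imwrite("pics/s4.png",a)
E
```

```text
3.7833 [(array([284.4, 245.8]), [74, 44, 2, 5, 9]), (array([284.1, 252.9]), [73, 51, 3, 4, 7])]
3.8333 [(array([279. , 246.7]), [68, 46, 3, 3, 7]), (array([279.9, 254.8]), [68, 53, 5, 5, 10])]
3.8833 [(array([274.2, 248.2]), [63, 47, 3, 4, 8]), (array([273.9, 255. ]), [63, 53, 3, 4, 8])]
[0.44045606 0.27983746 0.12744156] [ 0.26400956 -0.49957975 -0.0444626 ]
```

View pics/s4.png

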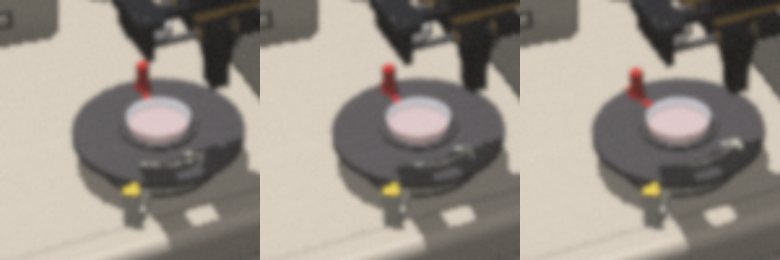

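```bash
cat >> h.py <<'E'
C=np.array([.508,.3125])
def pegang(im):
    o=(210,200);im2=im[200:340,210:390];h=cv2.cvtColor(im2,cv2.COLOR_BGR2HSV);m=((h[...,0]<8)|(h[...,0]>172))&(h[...,1]>130)&(h[...,2]>60)
    ys,xs=np.nonzero(m)
    if len(ys)<6: return None
    # candidate: topmost red pixels = peg top
    y0=ys.min();sel=ys<=y0+2
    p=ray("scene",(xs[sel].mean()+o[0],ys[sel].mean()+o[1]),.072)[:2];d=p-C
    return np.degrees(np.arctan2(d[1],d[0])),np.linalg.norm(d)
E
python3 - <<'E'
from h import *
for k in range(3): print(pegang(cv2.imread(f"pics/s4_{k}.png")))
print(pegang(cv2.imread("pics/scene0.png")))
E
```

```text
(np.float64(-73.30208704768091), np.float64(0.11875397203610283))
(np.float64(-89.15451900920344), np.float64(0.18907745728648515))
(np.float64(-89.81264301037928), np.float64(0.18789570471253036))
(np.float64(-89.81264301037928), np.float64(0.18789570471253036))
```

```bash
sed -i 's/o=(210,200);im2=im\[200:340,210:390\]/o=(252,235);im2=im[235:310,252:332]/' h.py
python3 - <<'E'
from h import *
for k in range(3): print(pegang(cv2.imread(f"pics/s4_{k}.png")))
print(pegang(cv2.imread("pics/scene0.png")))
E
```

```text
(np.float64(-9.299117478199209), np.float64(0.07226875629460253))
(np.float64(3.0655034567934365), np.float64(0.07240256719693083))
(np.float64(16.043961776087084), np.float64(0.07247289595715639))
(np.float64(-161.97293782815902), np.float64(0.06796464887181933))
```

Request:
{"op": "play_rows", "data": {"translation": [[0,0,16],[0,0,16],[0,0,16],[0,0,16],[0,0,0],[0,0,0],[0,0,0],[0,0,0],[0,0,0],[0,0,0]], "turn": [[0,0,0],[0,0,0],[0,0,0],[0,0,0],[0,0.1105,0],[0,0.1105,0],[0,0.1105,0],[0,0.1105,0],[0,0.1105,0],[0,0.1105,0]], "fingers": [-1,-1,-1,-1,-1,-1,-1,-1,-1,-1]}}

```text
time: 4.77
position: [0.4405, 0.3449, 0.127]
tool_rot: [-1.508, 0.522, -0.521]
ft_force: [-0.7, -1.0, 0.3]
grip_width: 0.004
```

```bash
cat > look.py <<'E'
from h import *
import sys,time
tag=sys.argv[1]
L=[]
for k in range(int(sys.argv[2])):
    t=ctrl.get_state()["time"];im=ctrl.get_image("scene");r=pegang(im);L.append((t,r));print(round(t,3),r and np.round(r,3))
    cv2.imwrite(f"pics/l{tag}_{k}.png",im)
s=ctrl.get_state();print(s["position"],s["ft_force"],s["time"])
cv2.imwrite(f"pics/l{tag}.png",cv2.resize(im[220:320,230:330],None,fx=5,fy=5))
E
python3 look.py a 4
```

```text
4.767 [-1.3721e+02  7.0000e-02]
4.817 [-1.25733e+02  7.10000e-02]
4.867 [-1.14784e+02  7.00000e-02]
4.917 [-1.03618e+02  7.00000e-02]
[0.4405377  0.34431649 0.1271657 ] [-0.8877814   0.25994511 -0.49853469] 4.9667
```

View pics/la.png

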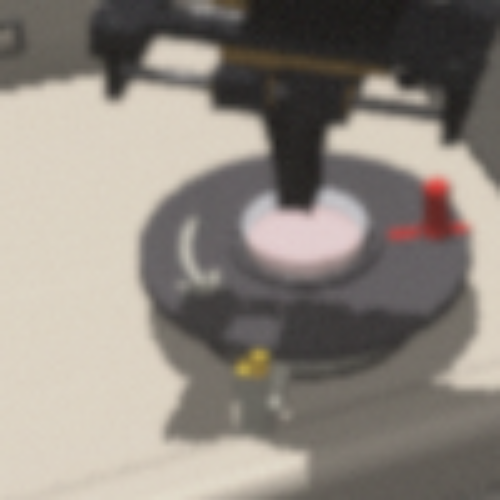

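Request:
{"op": "play_rows", "data": {"translation": [[0,0,0],[0,0,0],[0,0,0],[0,0,0],[0,0,0],[0,0,0],[0,0,0],[0,0,0],[0,0,0],[0,0,0]], "turn": [[0,0,0],[0,0,0],[0,0,0],[0,0,0],[0,0,0],[0,0,0],[0,0,0],[0,0,0],[0,0,0],[0,0,0]], "fingers": [-1,-1,-1,-1,-1,-1,-1,-1,-1,-1]}}

```text
time: 5.8
position: [0.4408, 0.3433, 0.1276]
tool_rot: [-1.508, 0.518, -0.518]
ft_force: [-0.5, 0.4, -0.3]
grip_width: 0.009
```

```bash
python3 look.py b 4
```

```text
5.8 [8.4211e+01 7.2000e-02]
5.85 [9.5847e+01 7.2000e-02]
5.9 [1.07559e+02 7.30000e-02]
5.95 [1.17629e+02 7.30000e-02]
[0.44085708 0.34334771 0.12756053] [-0.29362976 -0.61158501  0.69447529] 6.0
```

```bash
cat > fit.py <<'E'
import numpy as np
D=[(3.7833,-9.3),(3.8333,3.07),(3.8833,16.04),(4.7667,222.8),(4.8167,234.3),(4.8667,245.2),(4.9167,256.4),(5.8,444.2),(5.85,455.8),(5.9,467.6),(5.95,477.6)]
E
python3 - <<'E'
from fit import *
D=np.array(D);t=D[:,0]-6;p,c=np.polyfit(t,np.radians(D[:,1]),2,cov=True);print(p,np.sqrt(np.diag(c)))
a=-2*p[0];w=p[1];th0=p[2]
for n in(1,2,3,4):
    d=np.radians(142+360*n)-th0;print(n,d,w*w-2*a*d, (w-np.sqrt(max(0,w*w-2*a*d)))/a+6)
E
```

```text
[-0.16827525  3.53043319  8.49706171] [0.00907069 0.02100976 0.00919851]
1 0.2644911395156413 12.285929235340953 6.075186924058492
2 6.5476764466952275 8.056711022602034 8.056150844576237
3 12.830861753874816 3.827492809863111 10.676966180520973
4 19.1140470610544 -0.4017254028758064 16.490055044283107
```

Request:
{"op": "play_rows", "data": {"translation": [[2,0,8],[2,0,8],[2,0,9],[2,0,9],[0,0,0],[0,0,0],[0,0,0],[0,0,0],[0,0,0],[0,0,0]], "turn": [[0,0,0],[0,0,0],[0,0,0],[0,0,0],[0,0,0],[0,0,0],[0,0,0],[0,0,0],[0,0,0],[0,0,0]], "fingers": [-1,-1,-1,-1,-1,-1,-1,-1,-1,-1]}}

```text
time: 6.83
position: [0.4679, 0.3651, 0.1277]
tool_rot: [-1.508, 0.518, -0.518]
ft_force: [-0.1, -0.1, 0.4]
grip_width: 0.005
```

```bash
python3 look.py c 2
```

```text
6.833 [-68.112   0.07 ]
6.883 [-55.634   0.074]
[0.46795905 0.36513465 0.12770038] [ 0.0838957   0.16762144 -0.5143169 ] 6.9333
```

Request:
{"op": "play_rows", "data": {"translation": [[0,0,0],[0,0,0],[0,0,0],[0,0,0],[0,0,0],[0,0,0],[0,0,0],[0,0,0],[0,0,0],[0,0,0]], "turn": [[0,0,0],[0,0,0],[0,0,0],[0,0,0],[0,0,0],[0,0,0],[0,0,0],[0,0,0],[0,0,0],[0,0,0]], "fingers": [-1,-1,-1,-1,-1,-1,-1,-1,-1,-1]}}

```text
time: 7.77
position: [0.4681, 0.3652, 0.1276]
tool_rot: [-1.508, 0.518, -0.518]
ft_force: [0.1, 0.2, 0.3]
grip_width: 0.005
```

```bash
python3 look.py d 2
```

```text
7.767 [1.00903e+02 7.20000e-02]
7.817 [1.09369e+02 7.10000e-02]
[0.46807693 0.3652113  0.12754473] [0.42787585 0.22276757 0.64960329] 7.8667
```

```bash
cat >> fit.py <<'E'
D+=[(6.8333,651.9),(6.8833,664.4),(7.7667,820.9),(7.8167,829.4)]
def rep(D):
    D=np.array(D);t=D[:,0]-8;p,c=np.polyfit(t,np.radians(D[:,1]),2,cov=True);r=np.polyval(p,t)-np.radians(D[:,1]);print(p,np.sqrt(np.diag(c)),r.round(3)[-6:])
    a=-2*p[0];w=p[1];th0=p[2]
    for az in(862-28,862,1222-55,1222-28,1222,1582):
        d=np.radians(az)-th0;q=w*w-2*a*d;print(az,q,(w-np.sqrt(max(0,q)))/a+8)
E
python3 -c "
from fit import *
rep(D)"
```

```text
[-0.15478268  2.94814398 15.03042975] [0.00343347 0.01604747 0.01656382] [-0.004  0.001  0.002 -0.051  0.007  0.009]
834 8.98525853333662 7.840427571112602
862 8.682694178848289 8.004854598316546
1167 5.386903888886111 10.025980904026907
1194 5.0951454042009345 10.231842388892314
1222 4.792581049712603 10.451655212518789
1582 0.9024679205769193 14.4547300266022
```

Request:
{"op": "play_rows", "data": {"translation": [[0,0,0],[0,0,0],[0,0,0],[0,0,0],[0,0,0],[0,0,0],[0,0,0],[0,0,0],[0,0,0],[0,0,0]], "turn": [[0,0,0],[0,0,0],[0,0,0],[0,0,0],[0,0,0],[0,0,0],[0,0,0],[0,0,0],[0,0,0],[0,0,0]], "fingers": [-1,-1,-1,-1,-1,-1,-1,-1,-1,-1]}}

```text
time: 8.7
position: [0.4681, 0.3653, 0.1276]
tool_rot: [-1.508, 0.518, -0.518]
ft_force: [0.1, 0.4, -0.5]
grip_width: 0.006
```

```bash
python3 look.py e 3
```

```text
8.7 [-1.00826e+02  7.10000e-02]
8.75 [-9.2578e+01  7.1000e-02]
8.8 [-8.4737e+01  7.2000e-02]
[0.46807787 0.36525294 0.1275882 ] [ 0.21169535 -0.15904651  0.28101095] 8.85
```

```bash
cat >> fit.py <<'E'
D+=[(8.7,979.2),(8.75,987.4),(8.8,995.3)]
E
python3 -c "
from fit import *
rep(D)"
```

```text
[-0.14809799  2.98276463 15.06637902] [0.00228162 0.00830743 0.00836762] [-0.045  0.035  0.039 -0.009 -0.013 -0.013]
834 9.199202025079686 7.830335290035428
862 8.90970470090766 7.992747305615165
1167 5.756251705462374 9.970133592551308
1194 5.477093571439349 10.168987948620344
1222 5.187596247267322 10.38063698525288
1582 1.465487793626986 13.983171336601405
```

Request:
{"op": "play_rows", "data": {"translation": [[0,0,0],[0,0,0],[0,0,0],[0,0,0],[0,0,0],[0,0,0],[0,0,0],[0,0,0],[0,0,0],[0,0,0]], "turn": [[0,0,0],[0,0,0],[0,0,0],[0,0,0],[0,0,0],[0,0,0],[0,0,0],[0,0,0],[0,0,0],[0,0,0]], "fingers": [-1,-1,-1,-1,-1,-1,-1,-1,-1,-1]}}

```text
time: 9.68
position: [0.4681, 0.3652, 0.1276]
tool_rot: [-1.508, 0.518, -0.518]
ft_force: [-0.2, -0.8, 0.8]
grip_width: 0.004
```

```bash
python3 look.py f 2
```

```text
9.683 [47.619  0.072]
9.733 [52.85   0.072]
[0.4680865  0.36523767 0.12759447] [-0.51122018 -0.43048036 -0.86357788] 9.7833
```

Request:
{"op": "play_rows", "data": {"translation": [[0,0,0],[0,0,0],[0,0,0],[0,0,0],[0,0,0],[0,0,0],[0,0,0],[0,0,0],[0,0,0],[0,0,0]], "turn": [[0,0,0],[0,0,0],[0,0,0],[0,0,0],[0,0,0],[0,0,0],[0,0,0],[0,0,0],[0,0,0],[0,0,0]], "fingers": [-1,-1,-1,-1,-1,-1,-1,-1,-1,-1]}}

```text
time: 10.62
position: [0.4681, 0.3652, 0.1276]
tool_rot: [-1.508, 0.518, -0.518]
ft_force: [0.4, 0.2, 0.7]
grip_width: 0.004
```

```bash
python3 look.py g 3
```

```text
10.617 [1.70989e+02 7.30000e-02]
10.667 [1.77417e+02 7.20000e-02]
10.717 [-1.76093e+02  7.10000e-02]
[0.46809735 0.36521765 0.12758047] [-0.05276454  0.36438313  0.82221351] 10.7667
```

```bash
cat >> fit.py <<'E'
D+=[(9.6833,1127.6),(9.7333,1132.9),(10.6167,1251.0),(10.6667,1257.4),(10.7167,1263.9)]
E
python3 -c "
from fit import *
rep(D);rep(D[7:])"
```

```text
[-0.14904777  2.97931246 15.06586128] [0.00102885 0.00246801 0.0068214 ] [-0.017 -0.022  0.009  0.007  0.005  0.001]
834 9.18025006628604 7.830321882032586
862 8.888896147746891 7.992912580374903
1167 5.715219535088297 9.974735813534632
1194 5.434271113639831 10.174336988602457
1222 5.14291719510068 10.386860254256984
1582 1.3969382424544712 14.02958057863868
[-0.15030004  2.98171983 15.06717709] [0.00246213 0.00352986 0.00958993] [-0.015 -0.02   0.011  0.006  0.004 -0.001]
834 9.197945249368082 7.83003459296236
862 8.904143428564492 7.992477350965963
1167 5.703802166239665 9.974239037748571
1194 5.4204932676076325 10.17406646244451
1222 5.126691446804041 10.386892253897154
1582 1.349239465043592 14.05506215266437
```

Request:
{"op": "play_rows", "data": {"translation": [[0,14,0],[0,14,0],[0,14,0],[0,14,0],[0,14,0],[0,0,0],[0,0,0],[0,0,0],[0,0,0],[0,0,0]], "turn": [[0,0,0],[0,0,0],[0,0,0],[0,0,0],[0,0,0],[0,0,0],[0,0,0],[0,0,0],[0,0,0],[0,0,0]], "fingers": [-1,-1,-1,-1,-1,-1,-1,-1,-1,-1]}}

```text
time: 11.6
position: [0.4687, 0.3658, 0.0587]
tool_rot: [-1.506, 0.517, -0.519]
ft_force: [-0.1, 0.4, 0.1]
grip_width: 0.007
```

```bash
python3 look.py h 1
```

```text
11.6 None
[0.46859876 0.36568751 0.05856721] [ 1.01768071 -0.07000846  0.87866118] 11.65
```

View pics/lh.png

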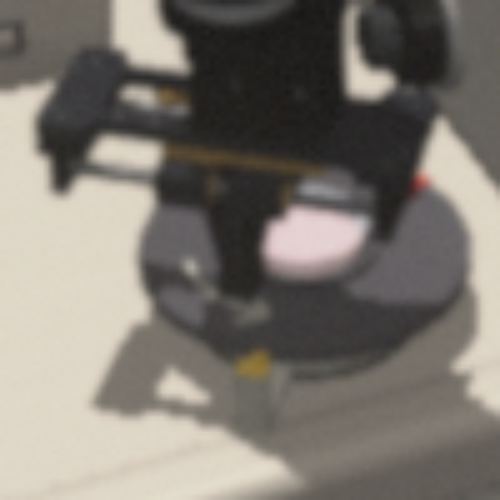

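Request:
{"op": "play_rows", "data": {"translation": [[0,0,0],[0,0,0],[0,0,0],[0,0,0],[0,0,0],[0,0,0],[0,0,0],[0,0,0],[0,0,0],[0,0,0]], "turn": [[0,0,0],[0,0,0],[0,0,0],[0,0,0],[0,0,0],[0,0,0],[0,0,0],[0,0,0],[0,0,0],[0,0,0]], "fingers": [-1,-1,-1,-1,-1,-1,-1,-1,-1,-1]}}

```text
time: 12.48
position: [0.4681, 0.3653, 0.0576]
tool_rot: [-1.508, 0.518, -0.518]
ft_force: [0.2, 0.4, 0.5]
grip_width: 0.008
```

```bash
python3 look.py i 2; python3 -c "
from h import *
cv2.imwrite('pics/wi.png',ctrl.get_image('wrist'))"
```

```text
12.483 None
12.533 None
[0.46806014 0.36525061 0.05757035] [ 0.02304453  0.03316426 -0.35329997] 12.5833
```

View pics/li.png

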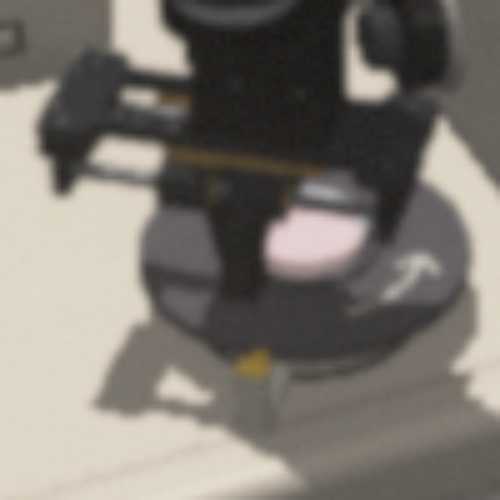

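View pics/wi.png

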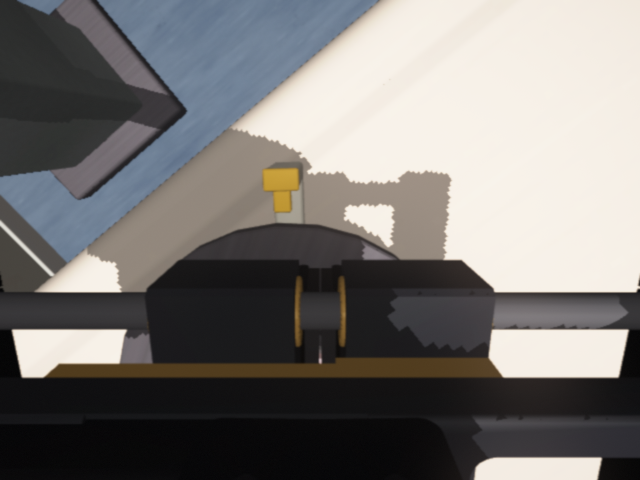

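```bash
python3 - <<'E'
from h import *
def az(n,uv):
    d=ray(n,uv,.042)[:2]-C;return np.degrees(np.arctan2(d[1],d[0])),np.linalg.norm(d)
for uv in((160,158),(275,122)):print(az("top",(230+uv[0]/5,200+uv[1]/5)))
cv2.imwrite("pics/lz.png",cv2.resize(cv2.imread("pics/li_1.png")[260:290,290:325],None,fx=16,fy=16,interpolation=cv2.INTER_CUBIC))
from fit import *
p=np.polyfit(np.array(D)[:,0]-8,np.radians(np.array(D)[:,1]),2);print(np.degrees(np.polyval(p,4.533))-1440)
E
```

```text
(np.float64(48.585693466690394), np.float64(0.0658670664905548))
(np.float64(-11.629735239105429), np.float64(0.06420080575080081))
21.525832363628524
```

View pics/lz.png

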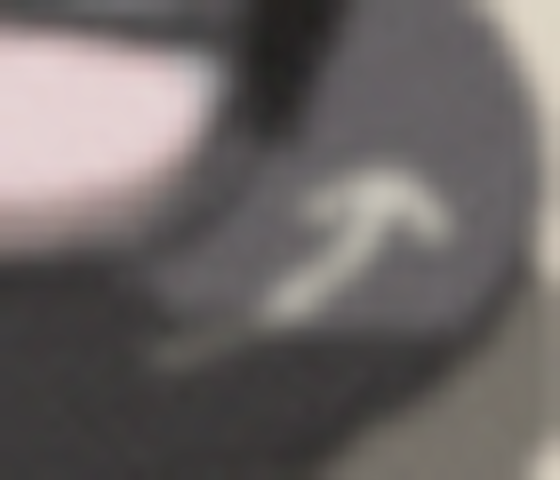

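```bash
python3 - <<'E'
from h import *
for uv in((314.1,270.9),(300,282.3)):
    d=ray("scene",uv,.042)[:2]-C;print(np.degrees(np.arctan2(d[1],d[0])),np.linalg.norm(d))
E
```

```text
-122.13329064752904 0.06291146124425787
179.13030667486285 0.06298773580446773
```

Request:
{"op": "play_rows", "data": {"translation": [[0,0,0],[0,0,0],[0,0,0],[0,0,0],[0,0,0],[0,0,0],[0,0,0],[0,0,0],[0,0,0],[-2,0,-5]], "turn": [[0,0,0],[0,0,0],[0,0,0],[0,0,0],[0,0,0],[0,0,0],[0,0,0],[0,0,0],[0,0,0],[0,0,0]], "fingers": [-1,-1,-1,-1,-1,-1,-1,-1,-1,-1]}}

```text
time: 13.47
position: [0.464, 0.3628, 0.0577]
tool_rot: [-1.507, 0.518, -0.519]
ft_force: [0.1, 0.4, -0.6]
grip_width: 0.002
```

Request:
{"op": "play_rows", "data": {"translation": [[-2,0,-5],[-1.5,0,-5],[-1,0,-4],[-1,0,-4],[-0.5,0,-3],[0,0,-3],[0,0,-2],[0,0,-2],[0,0,-1],[0,0,0]], "turn": [[0,0,0],[0,0,0],[0,0,0],[0,0,0],[0,0,0],[0,0,0],[0,0,0],[0,0,0],[0,0,0],[0,0,0]], "fingers": [-1,-1,-1,-1,-1,-1,-1,-1,-1,-1]}}

```text
time: 14.3
position: [0.4409, 0.3432, 0.0576]
tool_rot: [-1.508, 0.518, -0.518]
ft_force: [0.0, 1.0, -0.2]
grip_width: 0.005
```

```bash
python3 - <<'E'
from h import *
s=ctrl.get_state();print(s["position"],s["ft_force"],s["time"])
w=ctrl.get_image("wrist");w2=ctrl.get_image("wrist");a=ctrl.get_image("scene")
cv2.imwrite("pics/m_w.png",w);print(np.abs(w.astype(int)-w2).max());cv2.imwrite("pics/m_s.png",cv2.resize(a[220:320,230:330],None,fx=5,fy=5))
E
```

```text
[0.4408968  0.34316439 0.057617  ] [ 0.02221501  1.00012741 -0.15778611] 14.3
96
```

View pics/m_w.png

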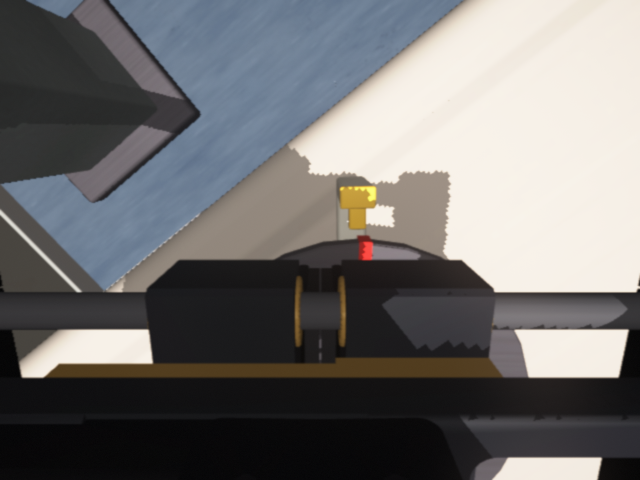

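View pics/m_s.png

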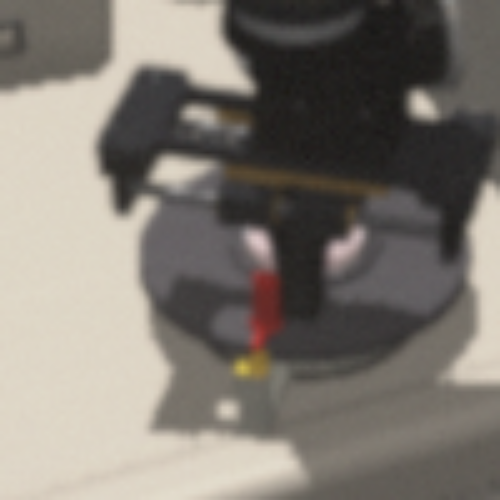

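Request:
{"op": "play_rows", "data": {"translation": [[0,0,0],[0,0,0],[0,0,0],[0,0,0],[0,0,0],[0,0,0],[0,0,0],[0,0,0],[0,0,0],[0,0,0]], "turn": [[0,0,0],[0,0,0],[0,0,0],[0,0,0],[0,0,0],[0,0,0],[0,0,0],[0,0,0],[0,0,0],[0,0,0]], "fingers": [-1,-1,-1,-1,-1,-1,-1,-1,-1,-1]}}

```text
time: 15.28
position: [0.4409, 0.3433, 0.0576]
tool_rot: [-1.508, 0.518, -0.518]
ft_force: [-0.0, 0.5, 0.4]
grip_width: 0.004
```

```bash
python3 - <<'E'
from h import *
s=ctrl.get_state();print(s["position"],s["ft_force"],s["time"])
def red(w):
    w=w[215:262];h=cv2.cvtColor(w,cv2.COLOR_BGR2HSV);return ([(b[0]+[0,215],b[1]) for b in blobs(((h[...,0]<8)|(h[...,0]>172))&(h[...,1]>120),6)])
print(red(cv2.imread("pics/m_w.png")))
for k in range(3):
    w=ctrl.get_image("wrist");print(red(w))
cv2.imwrite("pics/n_w.png",cv2.resize(w[170:270,280:440],None,fx=5,fy=5,interpolation=cv2.INTER_CUBIC))
E
```

```text
[0.44086931 0.34333558 0.05757632] [-0.03913591  0.51319525  0.36325819] 15.2833
[(array([364.8, 248.2]), [358, 21, 15, 25, 333])]
[(array([362.1, 248.1]), [355, 21, 15, 25, 333])]
[(array([362.1, 248.1]), [355, 21, 15, 25, 333])]
[(array([362.1, 248.1]), [355, 21, 15, 25, 333])]
```

View pics/n_w.png

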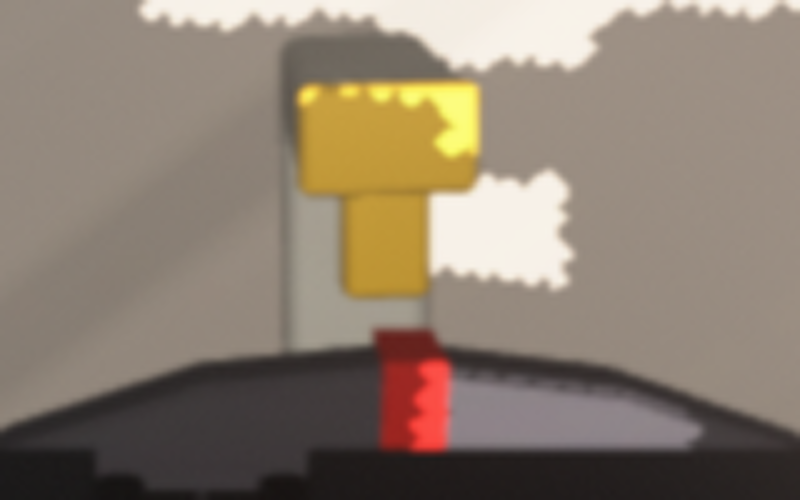

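```bash
python3 - <<'E'
from h import *
for nm,uv,z in(("tip",(386,295),.045),("knob",(388,140),.045),("mark",(414,361),.042)):
    p=ray("wrist",(280+uv[0]/5,170+uv[1]/5),z)[:2];d=p-C;print(nm,p,np.linalg.norm(d),np.degrees(np.arctan2(d[1],d[0])))
E
```

```text
tip [0.43191272 0.37191724] 0.09653850719512873 142.01340199624082
knob [0.4205139  0.38058496] 0.11085747513776002 142.1086071692221
mark [0.43940891 0.36998437] 0.08949407954270593 140.03451692789892
```

The stripe is at rest 2° short of the pointer, about 3 mm at the edge and inside the 8 mm tolerance. I'll move the fingers off the peg, away from it first and then up.

Request:
{"op": "play_rows", "data": {"translation": [[0,0,-3],[0,0,-5],[0,0,-6],[0,-10,0],[0,-25,0],[0,-30,0],[-15,-30,0],[-25,-20,-10],[-25,0,-10],[0,0,0]], "turn": [[0,0,0],[0,0,0],[0,0,0],[0,0,0],[0,0,0],[0,0,0],[0,0,0],[0,0,0],[0,0,0],[0,0,0]], "fingers": [-1,-1,-1,-1,-1,-1,-1,-1,-1,-1]}}

```text
time: 16.27
position: [0.3643, 0.3599, 0.1753]
tool_rot: [-1.505, 0.514, -0.512]
ft_force: [-1.0, -0.0, -0.2]
grip_width: 0.007
```

Request:
{"op": "play_rows", "data": {"translation": [[0,0,0],[0,0,0],[0,0,0],[0,0,0],[0,0,0],[0,0,0],[0,0,0],[0,0,0],[0,0,0],[0,0,0]], "turn": [[0,0,0],[0,0,0],[0,0,0],[0,0,0],[0,0,0],[0,0,0],[0,0,0],[0,0,0],[0,0,0],[0,0,0]], "fingers": [-1,-1,-1,-1,-1,-1,-1,-1,-1,-1]}}

```text
time: 17.1
position: [0.3687, 0.3565, 0.1725]
tool_rot: [-1.508, 0.518, -0.518]
ft_force: [-0.3, -0.5, 0.5]
grip_width: 0.004
```

```bash
python3 - <<'E'
from h import *
s=ctrl.get_state();print(s["position"],s["ft_force"],s["time"])
a=ctrl.get_image("scene");w=ctrl.get_image("wrist");b=ctrl.get_image("scene");print(pegang(a),pegang(b))
cv2.imwrite("pics/fin_s.png",cv2.resize(a[230:310,240:340],None,fx=6,fy=6,interpolation=cv2.INTER_CUBIC));cv2.imwrite("pics/fin_w.png",w)
E
```

```text
[0.36871745 0.35646062 0.17252278] [-0.34882459 -0.53884678  0.53021252] 17.1
(np.float64(140.28727744441107), np.float64(0.06887356989905352)) (np.float64(140.28727744441107), np.float64(0.06887356989905352))
```

View pics/fin_s.png

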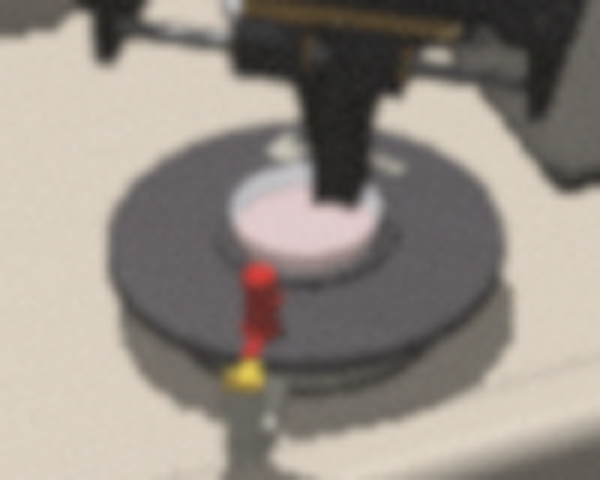

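View pics/fin_w.png

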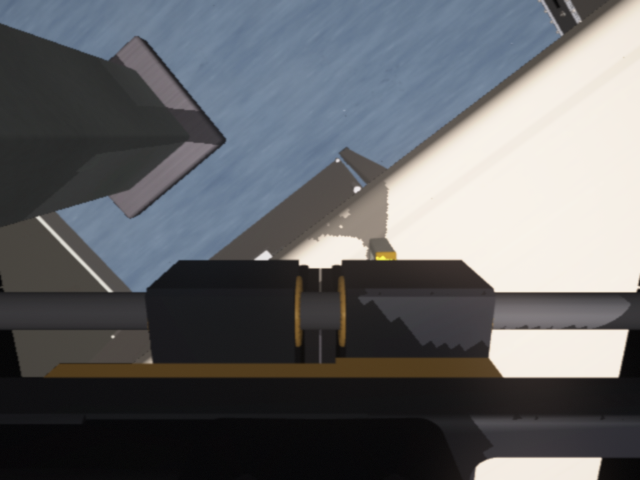

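The scene view shows the platter at rest: the peg is at (260,275) in the enlarged crop and the stripe points at the yellow blade at (245,375). The dish is in its seat and the fingers are well clear, so I'm handing in.

```bash
python3 -c "
from bench import ctrl
ctrl.close_job()"
```

```text
the job is handed in; nothing more can be done
```

I flicked the peg with closed fingers, and the platter turned freely anticlockwise at about 4.4 rad/s. It slowed by only about 0.3 rad/s each second, and the stripe ran past the pointer three times untouched. On the fourth approach, at roughly 1.2 rad/s, I caught the peg on the slowing fingertip, so the platter stopped at the pointer. I then backed off and lifted clear, handing in at about 17 s.

**Last checks:**
- **Line-up:** before I moved away, the wrist camera put the stripe's outer end 2° short of the pointer. That is about 3 mm against the 8 mm allowed, so I left out the finishing nudge.
- **At rest:** after I moved clear, two scene pictures 0.1 s apart gave the same peg angle, 140.3° (pointer at 142°).
- **Dish and arm:** the dish is in its seat, and the force reading is about zero, at noise level.
- **Other loose things:** I did not measure their positions again at the end; the arm's path kept clear of them.

**Disagreement:** just before the catch, the platter was about 5° ahead of what my fit of its slowing predicted. I started the braking move about 0.1 s earlier to allow for that.

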